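Close the button bins with their own lids

ROBOT

A 6-joint arm with a two-finger parallel gripper is mounted at the origin on a cart in front of the work surface, level with it; the furniture and walls round the work are solid. World frame = base frame: x ahead of the robot, y to its left, z up, the work surface at z = 0. Lengths are in m, angles in rad, forces in N, time in s.
With the tool pointing down it reaches from about 0.225 to 0.875 m from the base axis. Payload 3.4 kg.
Tool frame: the origin (TCP) lies on the centre line of the jaws, within the pads' length; the fingertips stand 17 mm ahead of it and the grasp point (between the pads) lies 2 mm behind it; z points along the fingers, y is the line along which they close (so a half turn about z gives the same grasp; the last joint's range is limited). The gripper opens to 85 mm and grips with 20 to 120 N. Pads are 22 mm wide; open, the fingers measure 114 mm over their backs; the gripper's body (76 mm by 85 mm) begins 54 mm behind the grasp point. The pads swing forward as they close: fully open they stand 13 mm farther back than shut.
Start: joints at [-1.447, 0.276, 1.505, -0, 1.361, -0.121], TCP at [0.139, -0.558, 0.221] pointing down, gripper open.
Joint ranges: [-2.89, 2.89], [-0.75, 2.08], [0.22, 2.7], [-1.18, 4.32], [0.11, 2.71], [-2.7, 2.7]. Speed limits (rad/s): [2.57, 2.57, 3.14, 3.14, 3.14, 3.14].

INTERFACE

Orientations are given as a unit quaternion [w, x, y, z].
In Python, from rig import manip gives the robot as it stands.
- The arm moves only by the tool move_arm, never from a script. Its argument "steps" is one flat list of numbers, 7 for each row, row after row: the turn, a rotation vector about the world's x, y, z normalised to -1 to 1, where 1 is 360 degrees, then the shift along the world's x, y, z normalised to -1 to 1, where 1 is 1 m, then the opening, from -1 (shut) to 1 (fully open). A call has exactly 10 rows; each row is the pose to reach, as a shift and turn from the pose commanded when the call began, turning the shorter way round; what a row does not reach only later rows make up. A row lasts 1/10 s, in which the tool goes at most 50 mm and 8.59 degrees, less where a joint would pass 70% of its speed; a pose out of reach is approached as far as the arm can. A call with a number of a shift or a turn outside -1 to 1 is refused whole. A call with a gripper value outside its range is refused whole. The fingers move at their own pace and stop on an object; "squeeze" is the grip in N (left out, the last holds). Time passes only in rows, so rows that repeat a pose let the fingers close, or fill a call up. It gives the time, the measured TCP pose, the force, the opening and the grip force at its end, in the units of the state.
- manip.get_state(): the state, without advancing time (a new reading comes with each control period).
- manip.get_image(name): name is "side" or "top"; returns a dict with "pixels" (420x560x3 uint8, blue, green, red), "fx", "fy", "cx", "cy" (pixels), "R" (3x3) and "t" (3): a world point X has camera coordinates R X + t. Camera axes: x right, y down, z forward; pixel columns grow to the right and rows downward; lengths in m; the calibration is good to about 2 mm. A picture is of the moment at which its call begins. There is no depth.
- manip.sign_off(): hands the job in; it is judged then, once.
The state is a dict: "clock": time; "qpos": joint angles; "qd": joint speeds; "effort": joint torques, N m; "position": TCP position; "ee_rot": TCP orientation; "contact_force": force on the tool from outside, world axes, zero at the start; "moment": the same for the moment, N m; "width": finger opening in m; "gripper_force": force on a finger pad.
Only numpy, scipy, OpenCV 4.12 (cv2) and the standard library are available. Lean on these libraries where they do the work, as an engineer would, in place of code of your own. Each camera call takes 0.05 s, during which the arm holds its last target. There are 200 camera calls.

TASK

Cover the small and the middle button bin of the wooden counter unit with their own lids, which lie loose on its top: slide each lid to the opening it fits, let its far edge drop in, and press its near edge down past the sprung catch until the lid sits flush. Leave the largest bin open for refilling, and do not disturb the large lid, the candle tin or the ribbon spool on the table beside the unit.

Things in the scene. Friction and masses are not known exactly. Their poses are not given: they have to be found in the camera images.
- unit: fixed block of pale wood, 250 x 376 x 52 mm, flat deck on top, three graded round bins opening in it; origin under its centre, on the table. Its x axis points to the unit's back, away from the robot, y to the left along the row. A rim 8 mm wide, 9 mm high edges the back and both ends of the deck, but not the front (x = -125 mm), where the two loose lids start
- opening_small (a point): centre of the small bin's opening, level with the deck top (52 mm above the table), x and y axes as the unit. 91 mm across, 14 mm deep to a ledge 16.5 mm wide, below which is the bin, 30 mm deep
- opening_middle (a point): the same for the middle bin, opening 101 mm across
- opening_large (a point): the same for the largest bin, opening 111 mm across; it stays open
- catch_small (a joint): sprung brass catch, 14 mm wide, in the front wall (unit -x side) of the small opening, under a small brass plate; its sloping nose starts just below the deck and reaches 5 mm into the opening. Value: metres pushed back (0 = out). A lid's flange must be pressed down past it, 8 to 20 N, and is then held beneath it
- catch_middle (a joint): the same in the middle opening
- lid_small_center (a point): centre (7 mm above the underside) of the small lid, z up: a wooden disc 14 mm thick. Foot flange 88 mm across, 5 mm thick; the 9 mm above it 76 mm across; 0.11 kg. Wide for a gripper: push it. Slid over its opening from the front, its far edge drops to the ledge and the near edge stays up on the catch until pressed down near that edge. Home, its top is level with the deck
- lid_middle_center (a point): the same for the middle lid: flange 98 mm across, upper part 86 mm across, 14 mm thick, 0.14 kg
- lid_large: lid of the largest bin, 108 mm across, 14 mm thick, lying on the table to the right of the unit, origin under its centre; leave it there
- candle_tin: round candle tin, 66 mm across, 30 mm high, on the table to the right of the unit, origin under its centre; leave it there
- ribbon_spool: wooden spool of twine, 64 mm across, 40 mm high, on the table to the left of the unit, origin on its underside; leave it there
There are look-alikes about, which are no part of the job. What is shaped like the part that bears lid_middle_center but purple is not meant.

How it is judged:
By the outcome, as a careful person would: the job done as asked, in the order asked, and still so for the second after the job is handed in, with the robot touching nothing.
It also fails if it takes over 72 s, if anything falls off the work surface, if the arm or the gripper's body presses on something with over 40 N, if the wrist force passes 120 N, or if a joint passes its speed limit or range.

## Working session

There is one attempt and no reset: what is moved stays moved. The work goes in short steps, Python scripts to look and compute and a tool call to move; the robot and the scene stay as the last step left them, time stands still between calls to the robot, and variables do not carry over. Pictures are saved under pics/ and viewed, at most 10 in all, crops included, and the job is handed in when it is done.

Besides the shell and the picture viewer there is one more tool, called after "Emit:" by a JSON object that holds its "api" and its "payload". move_arm: Moves the arm, as the interface text tells. Scaled input: -1 to 1 covers 1 m each way for a shift and 360 degrees each way for a turn. Its arguments: {"type":"object","properties":{"steps":{"type":"array"},"squeeze":{"type":"number"}},"required":["steps"]}

```bash
mkdir -p pics; cat > h.py <<'E'
import numpy as np, cv2
from rig import manip
def grab(n,f):
    im=manip.get_image(n); cv2.imwrite('pics/'+f,im['pixels']); return im
def toz(im,u,v,z):
    R=np.array(im['R']);t=np.array(im['t']);c=-R.T@t
    d=R.T@np.array([(u-im['cx'])/im['fx'],(v-im['cy'])/im['fy'],1])
    return c+d*(z-c[2])/d[2]
def proj(im,X):
    p=np.array(im['R'])@np.array(X)+np.array(im['t']); return im['fx']*p[0]/p[2]+im['cx'],im['fy']*p[1]/p[2]+im['cy']
E
python3 - <<'E'
from h import *
for n in('top','side'):
    im=grab(n,n+'0.png'); print(n,im['fx'],im['cx'],im['cy'],np.round(im['R'],3).tolist(),np.round(im['t'],3))
print(manip.get_state())
E
```

```text
top 379.9316415050793 284.41260267985507 207.32097699988367 [[0.019, -1.0, -0.021], [-0.998, -0.018, -0.056], [0.055, 0.022, -0.998]] [1.000e-03 4.790e-01 1.004e+00]
side 384.9005611832051 283.96569832716534 211.50103149757274 [[-0.999, 0.05, 0.017], [0.007, 0.439, -0.899], [-0.053, -0.897, -0.438]] [0.465 0.052 1.27 ]
{'clock': 0.1, 'qpos': array([-1.44700089e+00,  2.76538809e-01,  1.50600123e+00,  1.22372488e-05,
        1.36070549e+00, -1.20972915e-01]), 'qd': array([-0.00054657,  0.00013276, -0.00424147,  0.00117564, -0.00109054,
       -0.00115151]), 'effort': array([ 1.62896613e-03, -4.17698228e+01, -2.46405262e+01, -2.06685659e-04,
        5.84549867e-03,  6.46421199e-06]), 'position': array([ 0.13929461, -0.55737295,  0.22042432]), 'ee_rot': array([-8.26446923e-04,  9.92520217e-01,  1.22077581e-01,  4.81670480e-06]), 'contact_force': array([ 0.20699889,  0.39966545, -0.08864895]), 'moment': array([0.01034102, 0.01797869, 0.03096314]), 'gripper_force': 0.0, 'width': 0.08510709066562136}
```

View pics/top0.png

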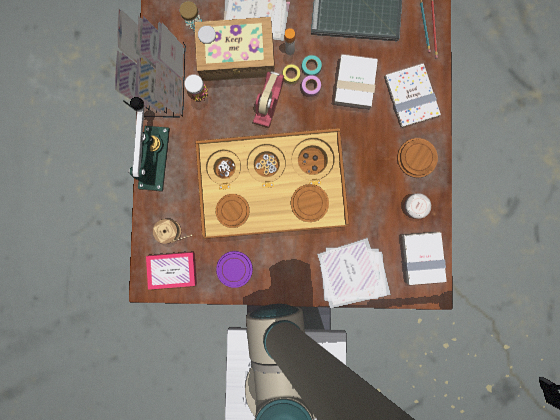

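View pics/side0.png

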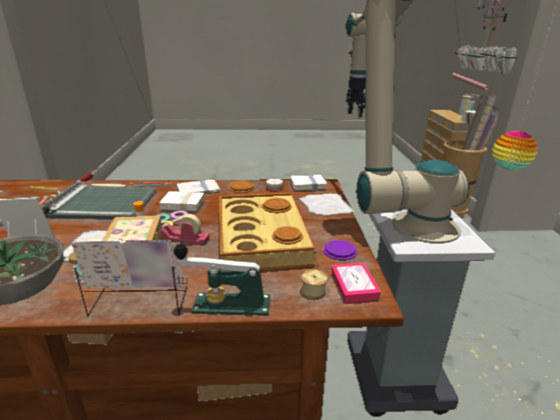

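The top view shows the unit with three openings at about (223,167), (266,163) and (313,158). Brown lids lie on the deck at (233,211), which is smaller, and (310,203), which is larger. A third brown lid lies on the table at (418,157), and a purple disc at (235,269). The brown deck lid at (310,203) is the middle one; the purple disc is the look-alike. I'll confirm this in one crop.

```bash
python3 - <<'E'
from h import *
im=manip.get_image('top');p=im['pixels']
c=p[125:245,190:355];c=cv2.resize(c,None,fx=4.8,fy=4.8,interpolation=cv2.INTER_CUBIC)
cv2.imwrite('pics/crop0.png',c)
hsv=cv2.cvtColor(p,cv2.COLOR_BGR2HSV)
for (u,v) in((233,211),(310,203),(418,157)):
    print(hsv[v,u],hsv[v+24 if v>180 else v,u-24 if v>180 else u])
for n,uv in dict(bl=(197,143),br=(340,130),fr=(346,226),fl=(203,237)).items(): print(n,toz(im,*uv,.056))
E
```

```text
[ 14 155 179] [ 18 117 222]
[ 14 154 187] [ 20 115 227]
[ 13 154 180] [ 13 154 180]
bl [0.63980796 0.23973765 0.056     ]
br [ 0.67925169 -0.13101855  0.056     ]
fr [ 0.43144442 -0.14906617  0.056     ]
fl [0.39622067 0.21641487 0.056     ]
```

View pics/crop0.png

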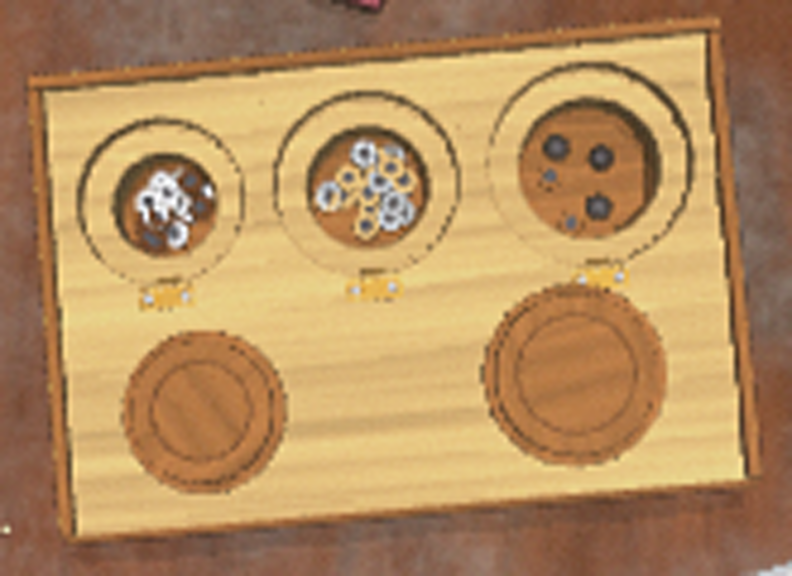

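The crop confirms the choice: both brown lids are on the deck. The left one is about 166 px across in the crop (88 mm, small) and the right one about 186 px (98 mm, middle). The catches are at the front edge of the openings. Next I compute poses.

```bash
cat >> h.py <<'E'
def cp(im,x,y,z): return toz(im,(x+.5)/4.8-.5+190,(y+.5)/4.8-.5+125,z)[:2]
E
python3 - <<'E'
from h import *
im=manip.get_image('top')
f=lambda x,y,z:cp(im,x,y,z)
C=[f(32,78,.061),f(718,20,.061),f(758,475,.061),f(72,537,.052)]
ex=(C[0]+C[1]-C[2]-C[3]); ey=(C[0]-C[1]+C[3]-C[2])
print(np.linalg.norm(C[0]-C[1]),np.linalg.norm(C[1]-C[2]),np.degrees([np.arctan2(ex[1],ex[0]),np.arctan2(-ey[0],ey[1])]))
P=dict(os=f(161,200,.052),om=f(367,183,.052),ol=f(590,165,.052),ls=f(204,412,.056),lm=f(574,375,.056))
yaw=np.arctan2(-ey[0],ey[1]);R=np.array([[np.cos(yaw),np.sin(yaw)],[-np.sin(yaw),np.cos(yaw)]])
O=sum(C)/4
for k,v in P.items(): print(k,v.round(4),(R@(v-O)).round(4))
print(O)
E
```

```text
0.3706427684913456 0.2446241095583018 [5.95550215 5.98298013]
os [0.5805 0.1705] [0.0534 0.1222]
om [0.5916 0.0589] [0.0528 0.0101]
ol [ 0.6033 -0.0614] [ 0.0519 -0.1107]
ls [0.4658 0.1433] [-0.0635  0.1072]
lm [ 0.4892 -0.0544] [-0.0608 -0.0919]
[0.54014416 0.04333347]
```

Emit:
{"api": "move_arm", "payload": {"steps": [0,0,0,0.13,0.33,0,0.18,0,0,0,0.27,0.687,-0.05,0.18,0,0,0,0.27,0.687,-0.05,0.18,0,0,0,0.27,0.687,-0.05,0.18,0,0,0,0.27,0.687,-0.05,0.18,0,0,0,0.27,0.687,-0.05,0.18,0,0,0,0.27,0.687,-0.05,0.18,0,0,0,0.27,0.687,-0.05,0.18,0,0,0,0.27,0.687,-0.05,0.18,0,0,0,0.27,0.687,-0.05,0.18], "squeeze": 30}}

```text
clock: 1.2
position: [0.3221, -0.0918, 0.1887]
ee_rot: [0.0, 0.993, 0.122, 0.001]
contact_force: [1.1, 0.1, 0.1]
width: 0.05
gripper_force: 0.0
```

Emit:
{"api": "move_arm", "payload": {"steps": [0,0,0,0.082,0.212,-0.07,0.18,0,0,0,0.082,0.212,-0.07,0.18,0,0,0,0.082,0.212,-0.07,0.18,0,0,0,0.082,0.212,-0.07,0.18,0,0,0,0.082,0.212,-0.07,0.18,0,0,0,0.082,0.212,-0.07,0.18,0,0,0,0.082,0.212,-0.07,0.18,0,0,0,0.082,0.212,-0.07,0.18,0,0,0,0.082,0.212,-0.07,0.18,0,0,0,0.082,0.212,-0.07,0.18]}}

```text
clock: 2.2
position: [0.4038, 0.1174, 0.1191]
ee_rot: [0.0, 0.993, 0.121, 0.0]
contact_force: [0.6, 0.5, -0.6]
width: 0.0506
gripper_force: 0.0
```

```bash
python3 - <<'E'
from h import *
s=manip.get_state();print(s['position'],s['contact_force'])
im=manip.get_image('side');u,v=map(int,proj(im,[.44,.13,.07]))
cv2.imwrite('pics/s1.png',cv2.resize(im['pixels'][v-75:v+45,u-80:u+80],None,fx=5,fy=5,interpolation=cv2.INTER_CUBIC))
E
```

```text
[0.40382692 0.11735241 0.11905399] [ 0.56097394  0.50919494 -0.55749264]
```

View pics/s1.png

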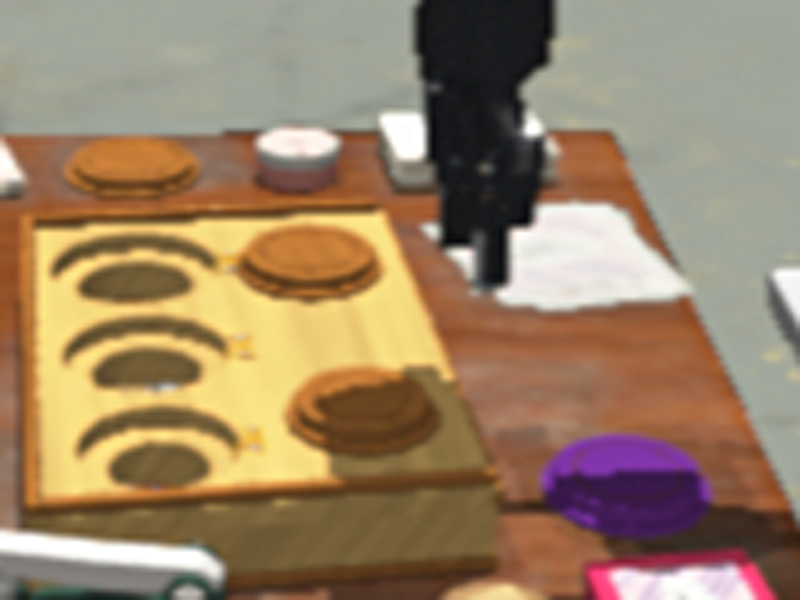

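The side view shows the fingers above the front of the small lid at (490,285) in the crop, clear of everything. Descending behind the lid.

Emit:
{"api": "move_arm", "payload": {"steps": [0,0,0,0.006,0.013,-0.01,0.18,0,0,0,0.006,0.013,-0.025,0.18,0,0,0,0.006,0.013,-0.037,0.18,0,0,0,0.006,0.013,-0.042,0.18,0,0,0,0.006,0.013,-0.044,0.18,0,0,0,0.006,0.013,-0.045,0.18,0,0,0,0.006,0.013,-0.046,0.18,0,0,0,0.006,0.013,-0.047,0.18,0,0,0,0.006,0.013,-0.047,0.18,0,0,0,0.006,0.013,-0.047,0.18]}}

```text
clock: 3.25
position: [0.41, 0.1314, 0.0718]
ee_rot: [0.0, 0.993, 0.122, 0.0]
contact_force: [-0.7, 0.5, 0.6]
width: 0.0507
gripper_force: 0.0
```

Emit:
{"api": "move_arm", "payload": {"steps": [0,0,0,0.008,0.0018,0,0.18,0,0,0,0.016,0.0036,0,0.18,0,0,0,0.024,0.0054,0,0.18,0,0,0,0.032,0.0072,0,0.18,0,0,0,0.04,0.009,0,0.18,0,0,0,0.048,0.0109,0,0.18,0,0,0,0.056,0.0127,0,0.18,0,0,0,0.064,0.0145,0,0.18,0,0,0,0.07,0.0158,0,0.18,0,0,0,0.076,0.0172,0,0.18]}}

```text
clock: 4.25
position: [0.4863, 0.1487, 0.0716]
ee_rot: [0.0, 0.993, 0.122, -0.0]
contact_force: [0.8, -0.6, 0.1]
width: 0.0502
gripper_force: 0.0
```

Emit:
{"api": "move_arm", "payload": {"steps": [0,0,0,0.005,0.0011,0,0.18,0,0,0,0.01,0.0022,0,0.18,0,0,0,0.015,0.0034,0,0.18,0,0,0,0.02,0.0045,0,0.18,0,0,0,0.024,0.0054,0,0.18,0,0,0,0.028,0.0063,0,0.18,0,0,0,0.032,0.0072,0,0.18,0,0,0,0.036,0.0081,0,0.18,0,0,0,0.04,0.009,0,0.18,0,0,0,0.042,0.0095,0,0.18]}}

```text
clock: 5.25
position: [0.5284, 0.1581, 0.0716]
ee_rot: [0.0, 0.993, 0.122, 0.0]
contact_force: [0.4, 0.4, -0.1]
width: 0.0504
gripper_force: 0.0
```

```bash
python3 - <<'E'
from h import *
s=manip.get_state();print(s['position'],s['contact_force'])
im=manip.get_image('side');u,v=map(int,proj(im,[.54,.13,.07]))
a=cv2.resize(im['pixels'][v-40:v+40,u-65:u+65],None,fx=6,fy=6,interpolation=cv2.INTER_CUBIC)
cv2.imwrite('pics/s2.png',a)
E
```

```text
[0.52836842 0.15814804 0.071633  ] [ 0.43173929  0.3509344  -0.06494489]
```

View pics/s2.png

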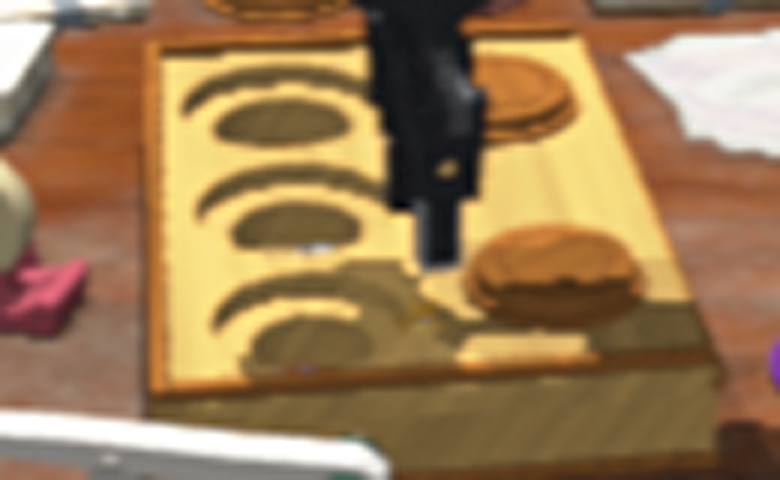

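```bash
python3 - <<'E'
from h import *
im=manip.get_image('side');u,v=map(int,proj(im,[.54,.13,.07]))
for z in (.0546,.06,.07,.08):
  for o in (.032,-.032):
    q=proj(im,[.5284-.24*o,.158+.97*o,z]); print(z,o,(q[0]-u+65)*6,(q[1]-v+40)*6)
for x,y in ((.4658,.1433),(.5805,.1705)):
    q=proj(im,[x,y,.066]);print((q[0]-u+65)*6,(q[1]-v+40)*6)
t=manip.get_image('top')
for x,y in ((.4658,.1433),(.5805,.1705)):print(proj(t,[x,y,.066]))
cv2.imwrite('pics/t2.png',cv2.resize(t['pixels'][110:250,170:356],None,fx=4,fy=4,interpolation=cv2.INTER_CUBIC))
E
```

```text
0.0546 0.032 435.79074083019293 332.1362696581434
0.0546 -0.032 402.01143295732663 265.58466906646834
0.06 0.032 435.7658741483697 321.8734175681764
0.06 -0.032 401.9151911367891 255.69025127796476
0.07 0.032 435.71952637103925 302.7449955769375
0.07 -0.032 401.7358685551569 237.25447635524324
0.08 0.032 435.67278694625656 283.45493481529036
0.08 -0.032 401.5551067927697 218.6707423063869
551.2291317035551 259.8776767309591
304.55649336194 291.3690162379899
(np.float64(231.50218737513455), np.float64(210.25866739474756))
(np.float64(222.13915694632024), np.float64(165.38980223964109))
```

View pics/t2.png

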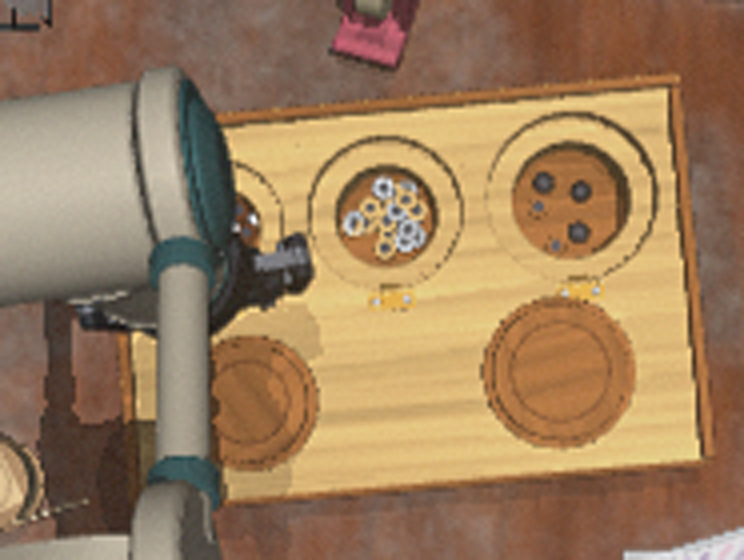

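```bash
python3 - <<'E'
from h import *
im=manip.get_image('side');u,v=map(int,proj(im,[.44,.13,.07]))
for z in (.102,.135):
  for o in (.032,-.032):
    q=proj(im,[.404-.24*o,.117+.97*o,z]); print(z,o,(q[0]-u+80)*5,(q[1]-v+75)*5)
t=manip.get_image('top');print(-np.array(t['R']).T@t['t'])
for z in(.055,.088,.12):
  for o in (.032,-.032,.06,-.06):
    q=proj(t,[.5284-.24*o,.158+.97*o,z]);print(z,o,(q[0]-170)*4,(q[1]-110)*4)
E
```

```text
0.102 0.032 485.70759283084897 342.8674025597702
0.102 -0.032 447.2754212206624 294.06997039938204
0.135 0.032 488.62873849456264 289.5602597490989
0.135 -0.032 449.55221214548175 242.7596514319329
[ 0.42257142 -0.01223916  1.02923048]
0.055 0.032 180.4997371688686 315.6922096814992
0.055 -0.032 276.87267226063204 293.66485231563854
0.055 0.06 138.36758567061952 325.32209131539196
0.055 -0.06 319.0668687400523 284.0207894495179
0.088 0.032 169.78972413398185 310.206780045463
0.088 -0.032 269.50282382989224 287.41177953503814
0.088 0.06 126.19843827887973 320.17200413685566
0.088 -0.06 313.1605331884042 277.43137064045766
0.12 0.032 158.6697264520808 304.5113654238131
0.12 -0.032 261.85057683195873 280.91910090495594
0.12 0.06 113.56364986078347 314.8248536964127
0.12 -0.06 307.02778086827357 270.58934936750427
```

The small lid has not moved: the picture shows it still at its start, (555,275) in the crop. The fingertips are at about z 0.088, roughly 33 mm higher than the tool figures imply, so they passed over the lid. I'll go back and feel for the deck.

Emit:
{"api": "move_arm", "payload": {"steps": [0,0,0,-0.04,-0.009,0,0.18,0,0,0,-0.08,-0.018,0,0.18,0,0,0,-0.119,-0.027,0,0.18,0,0,0,-0.119,-0.027,-0.005,0.18,0,0,0,-0.119,-0.027,-0.01,0.18,0,0,0,-0.119,-0.027,-0.015,0.18,0,0,0,-0.119,-0.027,-0.019,0.18,0,0,0,-0.119,-0.027,-0.022,0.18,0,0,0,-0.119,-0.027,-0.025,0.18,0,0,0,-0.119,-0.027,-0.025,0.18]}}

```text
clock: 6.5
position: [0.4088, 0.131, 0.046]
ee_rot: [0.0, 0.993, 0.122, -0.001]
contact_force: [0.1, -0.2, 0.2]
width: 0.0506
gripper_force: 0.0
```

Emit:
{"api": "move_arm", "payload": {"steps": [0,0,0,0,0,-0.001,0.18,0,0,0,0,0,-0.002,0.18,0,0,0,0,0,-0.003,0.18,0,0,0,0,0,-0.004,0.18,0,0,0,0,0,-0.005,0.18,0,0,0,0,0,-0.005,0.18,0,0,0,0,0,-0.005,0.18,0,0,0,0,0,-0.005,0.18,0,0,0,0,0,-0.005,0.18,0,0,0,0,0,-0.005,0.18]}}

```text
clock: 7.5
position: [0.4089, 0.1311, 0.0416]
ee_rot: [0.0, 0.993, 0.122, 0.0]
contact_force: [-0.3, 0.9, -0.0]
width: 0.0501
gripper_force: 0.0
```

```bash
python3 - <<'E'
from h import *
s=manip.get_state();print(s['position'],s['contact_force'])
im=manip.get_image('side');u,v=map(int,proj(im,[.44,.13,.07]))
cv2.imwrite('pics/s3.png',cv2.resize(im['pixels'][v-45:v+35,u-60:u+60],None,fx=6,fy=6,interpolation=cv2.INTER_CUBIC))
for z in (.052,.06,.07):
    q=proj(im,[.4095-.24*.032,.1312+.97*.032,z]); print(z,(q[0]-u+60)*6,(q[1]-v+45)*6)
E
```

```text
[0.40885223 0.13106567 0.04164022] [-0.25062791  0.9014589  -0.04143156]
0.052 449.4836092964807 340.39914942661574
0.06 450.27419220390925 325.53245743117577
0.07 451.2696933835416 306.8123342415278
```

View pics/s3.png

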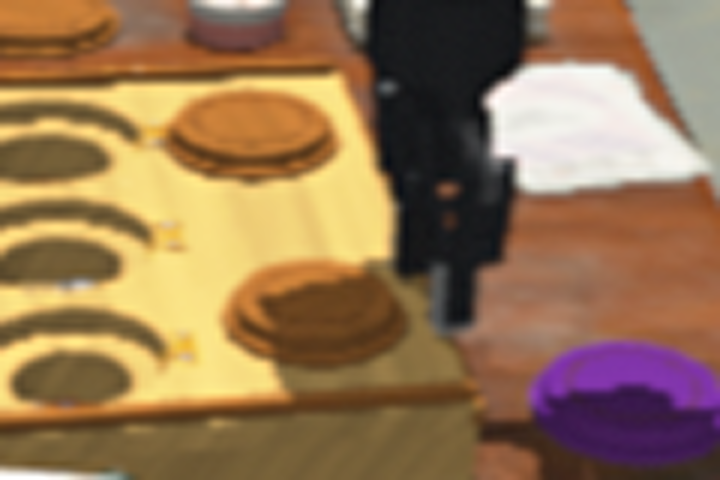

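The fingertip is at (455,330) in the crop, about z 0.058, behind the small lid. So the tip is about 16 mm above the reported TCP. I'll lower 3 mm and start pushing.

Emit:
{"api": "move_arm", "payload": {"steps": [0,0,0,0,0,-0.001,0.18,0,0,0,0,0,-0.002,0.18,0,0,0,0,0,-0.003,0.18,0,0,0,0.008,0.0018,-0.003,0.18,0,0,0,0.016,0.0036,-0.003,0.18,0,0,0,0.024,0.0054,-0.003,0.18,0,0,0,0.032,0.0073,-0.003,0.18,0,0,0,0.04,0.0091,-0.003,0.18,0,0,0,0.046,0.0104,-0.003,0.18,0,0,0,0.052,0.0118,-0.003,0.18]}}

```text
clock: 8.55
position: [0.4518, 0.1413, 0.0387]
ee_rot: [0.001, 0.992, 0.122, -0.009]
contact_force: [-16.4, -3.9, 21.9]
width: 0.0505
gripper_force: 11.8
```

```bash
cat >> h.py <<'E'
def duo(f,x,y):
    a=manip.get_image('side');b=manip.get_image('top');o=[]
    for im,(w,hh) in((a,(64,38)),(b,(64,37))):
        u,v=map(int,proj(im,[x,y,.06]));o.append(cv2.resize(im['pixels'][v-hh:v+hh,u-w:u+w],(768,288 if 0 else int(hh*2*4)),interpolation=cv2.INTER_CUBIC) if 0 else cv2.resize(im['pixels'][v-hh:v+hh,u-w:u+w],None,fx=4,fy=4,interpolation=cv2.INTER_CUBIC)); print(u-w,v-hh)
    cv2.imwrite('pics/'+f,np.vstack(o)); return a,b
E
python3 - <<'E'
from h import *
s=manip.get_state();print(s['position'],s['contact_force'],s['moment'],s['qpos'])
duo('d4.png',.5,.13)
s=manip.get_state();print(s['position'],s['contact_force'])
E
```

```text
[0.45177486 0.1412723  0.03873923] [-16.41231988  -3.91183607  21.86700523] [-0.74367094  2.70032708  0.02506741] [ 1.56547814e-01  3.17610667e-01  1.96832177e+00 -1.01368754e-03
  8.73559378e-01  1.48257394e+00]
210 194
173 160
[0.45457433 0.14184535 0.03876305] [-12.21926786  -3.53486306  16.74397944]
```

View pics/d4.png

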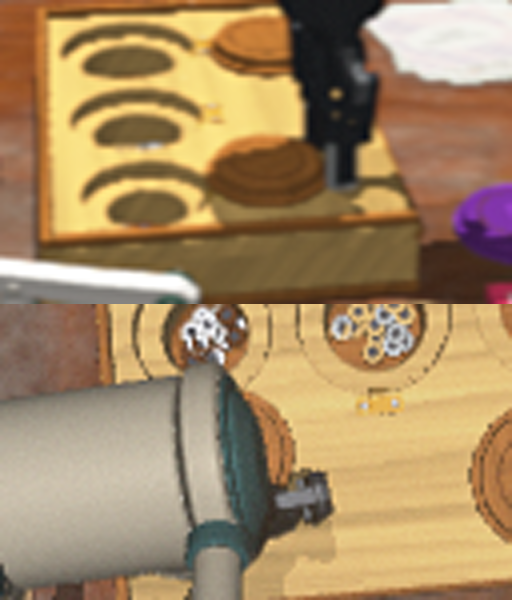

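The lid did move forward. The 22 N upward force means the tips rub the deck. Raising 2 mm.

Emit:
{"api": "move_arm", "payload": {"steps": [0,0,0,0,0,0.002,0.18,0,0,0,0,0,0.002,0.18,0,0,0,0,0,0.002,0.18,0,0,0,0,0,0.002,0.18,0,0,0,0.003,0.0007,0.002,0.18,0,0,0,0.006,0.0014,0.002,0.18,0,0,0,0.009,0.002,0.002,0.18,0,0,0,0.012,0.0027,0.002,0.18,0,0,0,0.012,0.0027,0.002,0.18,0,0,0,0.012,0.0027,0.002,0.18]}}

```text
clock: 9.65
position: [0.4735, 0.1457, 0.0407]
ee_rot: [0.0, 0.993, 0.122, 0.001]
contact_force: [-1.0, -0.0, 0.2]
width: 0.0505
gripper_force: 0.4
```

Emit:
{"api": "move_arm", "payload": {"steps": [0,0,0,0.005,0.0011,0,0.18,0,0,0,0.01,0.0023,0,0.18,0,0,0,0.015,0.0034,0,0.18,0,0,0,0.02,0.0045,0,0.18,0,0,0,0.025,0.0057,0,0.18,0,0,0,0.03,0.0068,0,0.18,0,0,0,0.035,0.008,0,0.18,0,0,0,0.04,0.0091,0,0.18,0,0,0,0.045,0.0102,0,0.18,0,0,0,0.048,0.0109,0,0.18]}}

```text
clock: 10.65
position: [0.5216, 0.1566, 0.0406]
ee_rot: [0.0, 0.993, 0.122, 0.0]
contact_force: [-1.4, 0.1, 0.5]
width: 0.0503
gripper_force: 1.0
```

```bash
cat >> h.py <<'E'
def lidxy(im,u0,v0,r,z):
    p=im['pixels'];h=cv2.cvtColor(p,cv2.COLOR_BGR2HSV);m=cv2.inRange(h,(5,125,60),(17,255,255))
    n=np.zeros_like(m);cv2.circle(n,(int(u0),int(v0)),r,255,-1);m&=n
    cs,_=cv2.findContours(m,cv2.RETR_EXTERNAL,cv2.CHAIN_APPROX_NONE);c=max(cs,key=cv2.contourArea)
    x,y,w,hh=cv2.boundingRect(c);print('box',x,y,w,hh,cv2.contourArea(c));return c
E
python3 - <<'E'
from h import *
s=manip.get_state();print(s['position'],s['contact_force'])
im=manip.get_image('side')
u,v=proj(im,[.565,.167,.06]);print(u,v)
lidxy(im,u,v,28,.06)
# predicted box of flange if lid flat at several centres
a=np.linspace(0,6.28,60)
for k in (0,.01,.0156):
    q=np.array([proj(im,[.565+k+.044*np.cos(t),.167+k*.23+.044*np.sin(t),.057]) for t in a]);print(k,q.min(0),q.max(0))
E
```

```text
[0.52159197 0.15660518 0.04063831] [-1.44172301  0.09038957  0.48991998]
251.49583134505932 238.75424378290515
box 227 229 50 27 588.0
0 [235.52146373 231.9605178 ] [267.41673043 248.01459614]
0.01 [231.80571537 232.38651426] [263.80194277 248.51408884]
0.0156 [229.71692524 232.62594791] [261.77474909 248.79491078]
```

Emit:
{"api": "move_arm", "payload": {"steps": [0,0,0,0.003,0.0007,0,0.18,0,0,0,0.006,0.0014,0,0.18,0,0,0,0.008,0.0018,0,0.18,0,0,0,0.01,0.0023,0,0.18,0,0,0,0.011,0.0025,0,0.18,0,0,0,0.012,0.0027,0,0.18,0,0,0,0.013,0.003,0,0.18,0,0,0,0.014,0.0032,0,0.18,0,0,0,0.014,0.0032,0,0.18,0,0,0,0.014,0.0032,0,0.18]}}

```text
clock: 11.7
position: [0.5351, 0.1597, 0.0407]
ee_rot: [0.0, 0.993, 0.122, 0.0]
contact_force: [0.3, 0.7, 0.3]
width: 0.0505
gripper_force: 0.0
```

Emit:
{"api": "move_arm", "payload": {"steps": [0,0,0,-0.004,-0.001,0.01,0.18,0,0,0,-0.004,-0.001,0.05,0.18,0,0,0,0,0,0.05,-1,0,0,0,0.017,0.008,0.05,-1,0,0,0,0.017,0.008,0.05,-1,0,0,0,0.017,0.008,0.05,-1,0,0,0,0.017,0.008,0.05,-1,0,0,0,0.017,0.008,0.05,-1,0,0,0,0.017,0.008,0.04,-1,0,0,0,0.017,0.008,0.03,-1]}}

```text
clock: 12.7
position: [0.5516, 0.1675, 0.07]
ee_rot: [0.0, 0.993, 0.122, 0.0]
contact_force: [1.1, 0.1, -0.3]
width: -0.0001
gripper_force: 0.0
```

```bash
python3 - <<'E'
from h import *
s=manip.get_state();print(s['position'],s['contact_force'],s['width'])
duo('d5.png',.56,.13)
E
```

```text
[0.55158974 0.16754611 0.06996809] [ 1.07003897  0.08926401 -0.31392731] -7.649193109075983e-05
189 194
174 136
```

View pics/d5.png

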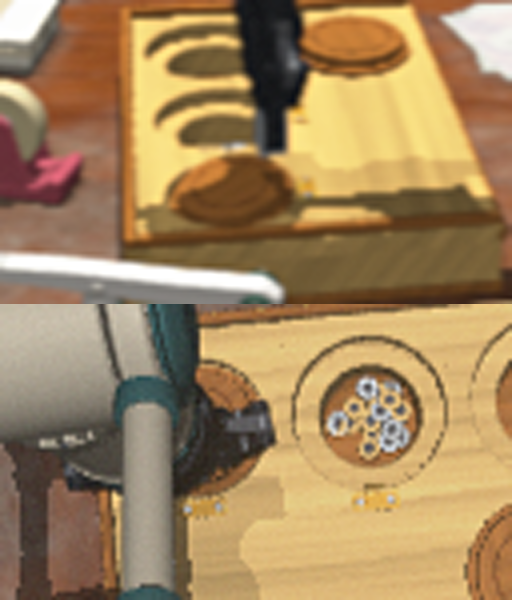

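The small lid now sits over its opening with its near edge raised, in the side crop at (230,190). The closed fingertips are above its near part at (270,150). Pressing down.

Emit:
{"api": "move_arm", "payload": {"steps": [0,0,0,0,0,-0.004,-1,0,0,0,0,0,-0.008,-1,0,0,0,0,0,-0.01,-1,0,0,0,0,0,-0.012,-1,0,0,0,0,0,-0.013,-1,0,0,0,0,0,-0.014,-1,0,0,0,0,0,-0.015,-1,0,0,0,0,0,-0.016,-1,0,0,0,0,0,-0.016,-1,0,0,0,0,0,-0.016,-1]}}

```text
clock: 13.8
position: [0.5518, 0.1676, 0.0546]
ee_rot: [0.0, 0.993, 0.122, 0.0]
contact_force: [0.3, 0.9, 0.1]
width: -0.0003
gripper_force: 0.0
```

Emit:
{"api": "move_arm", "payload": {"steps": [0,0,0,0,0,-0.001,-1,0,0,0,0,0,-0.002,-1,0,0,0,0,0,-0.003,-1,0,0,0,0,0,-0.004,-1,0,0,0,0,0,-0.005,-1,0,0,0,0,0,-0.006,-1,0,0,0,0,0,-0.006,-1,0,0,0,0,0,-0.006,-1,0,0,0,0,0,-0.006,-1,0,0,0,0,0,-0.006,-1]}}

```text
clock: 14.8
position: [0.553, 0.1678, 0.049]
ee_rot: [0.0, 0.993, 0.122, 0.001]
contact_force: [3.7, -0.5, 5.2]
width: 0.0
gripper_force: 2.2
```

Emit:
{"api": "move_arm", "payload": {"steps": [0,0,0,0,0,-0.001,-1,0,0,0,0,0,-0.002,-1,0,0,0,0,0,-0.002,-1,0,0,0,0,0,-0.003,-1,0,0,0,0,0,-0.003,-1,0,0,0,0,0,-0.004,-1,0,0,0,0,0,-0.004,-1,0,0,0,0,0,-0.004,-1,0,0,0,0,0,-0.004,-1,0,0,0,0,0,-0.004,-1]}}

```text
clock: 15.8
position: [0.5517, 0.1676, 0.0445]
ee_rot: [0.0, 0.993, 0.122, -0.0]
contact_force: [0.1, 0.6, -0.9]
width: -0.0003
gripper_force: 0.0
```

Emit:
{"api": "move_arm", "payload": {"steps": [0,0,0,0,0,-0.001,-1,0,0,0,0,0,-0.002,-1,0,0,0,0,0,-0.003,-1,0,0,0,0,0,-0.004,-1,0,0,0,0,0,-0.004,-1,0,0,0,0,0,-0.004,-1,0,0,0,0,0,-0.004,-1,0,0,0,0,0,-0.004,-1,0,0,0,0,0,-0.004,-1,0,0,0,0,0,-0.004,-1]}}

```text
clock: 16.8
position: [0.5518, 0.1676, 0.0419]
ee_rot: [0.0, 0.993, 0.122, 0.0]
contact_force: [-2.9, 0.7, 8.2]
width: 0.0002
gripper_force: 4.2
```

Emit:
{"api": "move_arm", "payload": {"steps": [0,0,0,0,0,-0.001,-1,0,0,0,0,0,-0.002,-1,0,0,0,0,0,-0.003,-1,0,0,0,0,0,-0.003,-1,0,0,0,0,0,-0.003,-1,0,0,0,0,0,-0.003,-1,0,0,0,0,0,-0.003,-1,0,0,0,0,0,-0.003,-1,0,0,0,0,0,-0.003,-1,0,0,0,0,0,-0.003,-1]}}

```text
clock: 17.8
position: [0.5519, 0.1677, 0.0419]
ee_rot: [0.0, 0.992, 0.122, 0.001]
contact_force: [-7.9, -0.9, 26.5]
width: 0.0004
gripper_force: 12.9
```

Small lid seated: a firm stop at 26 N at home height. Moving on to the middle lid.

Emit:
{"api": "move_arm", "payload": {"steps": [0,0,0,0,0,0.03,-1,0,0,0,0,0,0.07,-1,0,0,0.2278,-0.01,-0.05,0.08,-0.5,0,0,0.2278,-0.03,-0.1,0.08,0,0,0,0.2278,-0.04,-0.15,0.08,0.18,0,0,0.2278,-0.05,-0.2,0.08,0.18,0,0,0.2278,-0.056,-0.25,0.08,0.18,0,0,0.2278,-0.056,-0.287,0.08,0.18,0,0,0.2278,-0.056,-0.287,0.08,0.18,0,0,0.2278,-0.056,-0.287,0.08,0.18]}}

```text
clock: 18.8
position: [0.4959, -0.1228, 0.1177]
ee_rot: [0.001, 0.777, 0.63, -0.0]
contact_force: [0.1, -0.1, -0.1]
width: 0.0503
gripper_force: 0.0
```

```bash
python3 - <<'E'
from h import *
s=manip.get_state();q=s['ee_rot'];print(s['position'],q,np.degrees(2*np.arctan2(q[2],q[1])))
im=manip.get_image('top');p=im['pixels']
def ring(X,z,r):
    # mean colour on lid vs. location
    u,v=proj(im,[*X,z]);print(u,v,p[int(v)-1:int(v)+2,int(u)-1:int(u)+2].reshape(-1,3).mean(0))
ring((.5805,.1705),.052,0); ring((.4892,-.0544),.066,0)
u,v=proj(im,[.5805,.1705,.052]);c=lidxy(im,u,v,24,.052)
b=cv2.minEnclosingCircle(c);print(b,toz(im,*b[0],.052))
E
```

```text
[ 0.49585193 -0.12275418  0.11772141] [ 8.64636188e-04  7.76831934e-01  6.29707363e-01 -1.88365597e-04] 78.0571076346743
223.1312367408774 166.28154893524373 [ 67.33333333 118.88888889 179.22222222]
309.37797814203884 202.47885979629345 [ 66.44444444 114.55555556 170.88888889]
box 207 150 34 33 832.0
((223.6301727294922, 166.1248016357422), 16.889774322509766) [0.58093141 0.16920943 0.052     ]
```

Emit:
{"api": "move_arm", "payload": {"steps": [0,0,0.05,0,0.002,0,0.18,0,0,0.05,0,0.002,0,0.18,0,0,0.05,0,0.002,0,0.18,0,0,0.05,0,0.002,-0.03,0.18,0,0,0.05,0,0.002,-0.05,0.18,0,0,0.05,0,0.002,-0.065,0.18,0,0,0.05,0,0.002,-0.07,0.18,0,0,0.05,0,0.002,-0.074,0.18,0,0,0.05,0,0.002,-0.077,0.18,0,0,0.05,0,0.002,-0.077,0.18]}}

```text
clock: 19.85
position: [0.4961, -0.1174, 0.0409]
ee_rot: [0.0, 0.67, 0.743, 0.0]
contact_force: [-0.9, 0.6, 0.1]
width: 0.0503
gripper_force: 0.0
```

Emit:
{"api": "move_arm", "payload": {"steps": [0,0,0,-0.0008,0.008,0,0.18,0,0,0,-0.0016,0.015,0,0.18,0,0,0,-0.0023,0.022,0,0.18,0,0,0,-0.003,0.029,0,0.18,0,0,0,-0.0038,0.036,0,0.18,0,0,0,-0.0045,0.043,0,0.18,0,0,0,-0.0053,0.05,0,0.18,0,0,0,-0.006,0.057,0,0.18,0,0,0,-0.0067,0.064,0,0.18,0,0,0,-0.0075,0.071,0,0.18]}}

```text
clock: 20.85
position: [0.4884, -0.0459, 0.0407]
ee_rot: [0.0, 0.67, 0.743, 0.0]
contact_force: [0.6, -3.5, 4.2]
width: 0.0504
gripper_force: 1.8
```

Emit:
{"api": "move_arm", "payload": {"steps": [0,0,0,-0.0007,0.007,0,0.18,0,0,0,-0.0015,0.014,0,0.18,0,0,0,-0.0022,0.021,0,0.18,0,0,0,-0.0028,0.027,0,0.18,0,0,0,-0.0034,0.032,0,0.18,0,0,0,-0.0039,0.037,0,0.18,0,0,0,-0.0042,0.04,0,0.18,0,0,0,-0.0042,0.04,0,0.18,0,0,0,-0.0042,0.04,0,0.18,0,0,0,-0.0042,0.04,0,0.18]}}

```text
clock: 21.85
position: [0.484, -0.0061, 0.0405]
ee_rot: [-0.0, 0.67, 0.743, 0.0]
contact_force: [0.3, -0.6, 3.2]
width: 0.0504
gripper_force: 1.1
```

Emit:
{"api": "move_arm", "payload": {"steps": [0,0,0,0.001,-0.012,0,0.18,0,0,0,0.001,-0.015,0.03,0.18,0,0,0,0.001,-0.015,0.07,0.18,0,0,-0.1,-0.02,-0.1,0.08,0.18,0,0,-0.25,-0.02,-0.15,0.08,0.18,0,0,-0.25,-0.07,-0.15,0.08,0.18,0,0,-0.25,-0.1,-0.15,0.08,0.18,0,0,-0.25,-0.1,-0.15,0.08,0.18,0,0,-0.25,-0.1,-0.15,0.08,0.18,0,0,-0.25,-0.1,-0.15,0.08,0.18]}}

```text
clock: 22.85
position: [0.383, -0.1568, 0.1202]
ee_rot: [-0.001, 0.953, 0.303, -0.0]
contact_force: [0.3, 0.2, -0.0]
width: 0.0503
gripper_force: 0.0
```

```bash
python3 - <<'E'
from h import *
s=manip.get_state();q=s['ee_rot'];print(s['position'],np.degrees(2*np.arctan2(q[2],q[1])))
im=manip.get_image('top')
u,v=proj(im,[.478,.047,.058]);print(u,v);c=lidxy(im,u,v,32,.052)
b=cv2.minEnclosingCircle(c);print(b,toz(im,*b[0],.056))
cv2.imwrite('pics/t6.png',im['pixels'])
E
```

```text
[ 0.38299141 -0.15675195  0.1202469 ] 35.31143162545059
269.56967195093483 206.3430737411725
box 252 187 38 39 1090.0
((270.7282409667969, 206.10154724121094), 19.179670333862305) [0.47878943 0.04415704 0.056     ]
```

Emit:
{"api": "move_arm", "payload": {"steps": [0,0,-0.0775,0.01,0.05,0,0.18,0,0,-0.0775,0.02,0.1,0,0.18,0,0,-0.0775,0.03,0.15,0,0.18,0,0,-0.0775,0.0343,0.193,0,0.18,0,0,-0.0775,0.0343,0.193,-0.03,0.18,0,0,-0.0775,0.0343,0.193,-0.055,0.18,0,0,-0.0775,0.0343,0.193,-0.07,0.18,0,0,-0.0775,0.0343,0.193,-0.075,0.18,0,0,-0.0775,0.0343,0.193,-0.079,0.18,0,0,-0.0775,0.0343,0.193,-0.079,0.18]}}

```text
clock: 23.9
position: [0.4185, 0.0363, 0.0416]
ee_rot: [-0.0, 0.998, 0.069, -0.0]
contact_force: [-0.5, -0.3, -0.2]
width: 0.0505
gripper_force: 0.0
```

Emit:
{"api": "move_arm", "payload": {"steps": [0,0,0,0.007,0.0009,0,0.18,0,0,0,0.014,0.0018,0,0.18,0,0,0,0.021,0.0027,0,0.18,0,0,0,0.028,0.0037,0,0.18,0,0,0,0.035,0.0046,0,0.18,0,0,0,0.042,0.0055,0,0.18,0,0,0,0.049,0.0064,0,0.18,0,0,0,0.056,0.0073,0,0.18,0,0,0,0.063,0.0082,0,0.18,0,0,0,0.07,0.0091,0,0.18]}}

```text
clock: 24.9
position: [0.4889, 0.0458, 0.0416]
ee_rot: [0.0, 0.998, 0.069, -0.0]
contact_force: [-4.4, 0.4, 4.5]
width: 0.0503
gripper_force: 2.7
```

Emit:
{"api": "move_arm", "payload": {"steps": [0,0,0,0.005,0.0007,0,0.18,0,0,0,0.01,0.0013,0,0.18,0,0,0,0.015,0.002,0,0.18,0,0,0,0.02,0.0026,0,0.18,0,0,0,0.025,0.0033,0,0.18,0,0,0,0.03,0.0039,0,0.18,0,0,0,0.035,0.0046,0,0.18,0,0,0,0.038,0.005,0,0.18,0,0,0,0.04,0.0052,0,0.18,0,0,0,0.04,0.0052,0,0.18]}}

```text
clock: 25.9
position: [0.5289, 0.051, 0.0416]
ee_rot: [0.0, 0.998, 0.069, 0.0]
contact_force: [-3.0, 0.0, 3.0]
width: 0.0504
gripper_force: 2.2
```

Emit:
{"api": "move_arm", "payload": {"steps": [0,0,0,0.003,0.0004,0,0.18,0,0,0,0.005,0.0007,0,0.18,0,0,0,0.007,0.0009,0,0.18,0,0,0,0.008,0.001,0,0.18,0,0,0,0.009,0.0012,0,0.18,0,0,0,0.01,0.0013,0,0.18,0,0,0,0.011,0.0014,0,0.18,0,0,0,0.011,0.0014,0,0.18,0,0,0,0.011,0.0014,0,0.18,0,0,0,0.011,0.0014,0,0.18]}}

```text
clock: 26.9
position: [0.5402, 0.0524, 0.0415]
ee_rot: [0.0, 0.998, 0.069, 0.001]
contact_force: [0.2, -0.0, -0.6]
width: 0.0502
gripper_force: 0.0
```

Emit:
{"api": "move_arm", "payload": {"steps": [0,0,0,-0.004,-0.001,0.01,0.18,0,0,0,-0.004,-0.001,0.05,0.18,0,0,0,0,0,0.05,-1,0,0,0,0.0186,0.003,0.05,-1,0,0,0,0.0186,0.003,0.05,-1,0,0,0,0.0186,0.003,0.05,-1,0,0,0,0.0186,0.003,0.05,-1,0,0,0,0.0186,0.003,0.03,-1,0,0,0,0.0186,0.003,0.018,-1,0,0,0,0.0186,0.003,0.013,-1]}}

```text
clock: 27.9
position: [0.5562, 0.0553, 0.053]
ee_rot: [-0.0, 0.998, 0.069, -0.002]
contact_force: [0.7, -0.3, 0.8]
width: -0.0005
gripper_force: 0.0
```

Emit:
{"api": "move_arm", "payload": {"steps": [0,0,0,0,0,-0.001,-1,0,0,0,0,0,-0.002,-1,0,0,0,0,0,-0.003,-1,0,0,0,0,0,-0.004,-1,0,0,0,0,0,-0.005,-1,0,0,0,0,0,-0.006,-1,0,0,0,0,0,-0.006,-1,0,0,0,0,0,-0.006,-1,0,0,0,0,0,-0.006,-1,0,0,0,0,0,-0.006,-1]}}

```text
clock: 28.9
position: [0.5594, 0.0554, 0.0492]
ee_rot: [0.0, 0.998, 0.069, 0.001]
contact_force: [3.8, 0.6, 5.9]
width: -0.0002
gripper_force: 2.7
```

Same signature as the small lid. Pressing on down.

Emit:
{"api": "move_arm", "payload": {"steps": [0,0,0,0,0,-0.001,-1,0,0,0,0,0,-0.002,-1,0,0,0,0,0,-0.003,-1,0,0,0,0,0,-0.004,-1,0,0,0,0,0,-0.005,-1,0,0,0,0,0,-0.005,-1,0,0,0,0,0,-0.005,-1,0,0,0,0,0,-0.005,-1,0,0,0,0,0,-0.005,-1,0,0,0,0,0,-0.005,-1]}}

```text
clock: 29.9
position: [0.558, 0.0553, 0.0436]
ee_rot: [0.0, 0.998, 0.069, -0.0]
contact_force: [0.1, 0.2, 0.3]
width: -0.0001
gripper_force: 0.0
```

Emit:
{"api": "move_arm", "payload": {"steps": [0,0,0,0,0,-0.001,-1,0,0,0,0,0,-0.002,-1,0,0,0,0,0,-0.003,-1,0,0,0,0,0,-0.003,-1,0,0,0,0,0,-0.003,-1,0,0,0,0,0,-0.003,-1,0,0,0,0,0,-0.003,-1,0,0,0,0,0,-0.003,-1,0,0,0,0,0,-0.003,-1,0,0,0,0,0,-0.003,-1]}}

```text
clock: 30.9
position: [0.5581, 0.0554, 0.0419]
ee_rot: [0.0, 0.998, 0.069, 0.0]
contact_force: [-2.4, 0.6, 9.6]
width: 0.0
gripper_force: 4.3
```

Emit:
{"api": "move_arm", "payload": {"steps": [0,0,0,0,0,-0.001,-1,0,0,0,0,0,-0.002,-1,0,0,0,0,0,-0.003,-1,0,0,0,0,0,-0.003,-1,0,0,0,0,0,-0.003,-1,0,0,0,0,0,-0.003,-1,0,0,0,0,0,-0.003,-1,0,0,0,0,0,-0.003,-1,0,0,0,0,0,-0.003,-1,0,0,0,0,0,-0.003,-1]}}

```text
clock: 31.9
position: [0.5582, 0.0553, 0.0418]
ee_rot: [0.0, 0.998, 0.069, 0.001]
contact_force: [-7.1, -0.3, 27.3]
width: 0.0002
gripper_force: 13.5
```

Emit:
{"api": "move_arm", "payload": {"steps": [0,0,0,0,0,0.03,-1,0,0,0,0,0,0.07,-1,0,0,0,-0.05,-0.02,0.1,-1,0,0,0,-0.1,-0.05,0.12,-1,0,0,0,-0.15,-0.1,0.12,-1,0,0,0,-0.2,-0.15,0.12,-1,0,0,0,-0.25,-0.2,0.12,-1,0,0,0,-0.25,-0.25,0.12,-1,0,0,0,-0.25,-0.3,0.12,-1,0,0,0,-0.25,-0.33,0.12,-1]}}

```text
clock: 32.9
position: [0.3167, -0.2279, 0.1578]
ee_rot: [0.0, 0.998, 0.069, 0.0]
contact_force: [1.6, -0.4, -0.1]
width: -0.0002
gripper_force: 0.0
```

```bash
python3 - <<'E'
from h import *
duo('d7.png',.55,.1)
E
```

```text
193 189
185 140
```

View pics/d7.png

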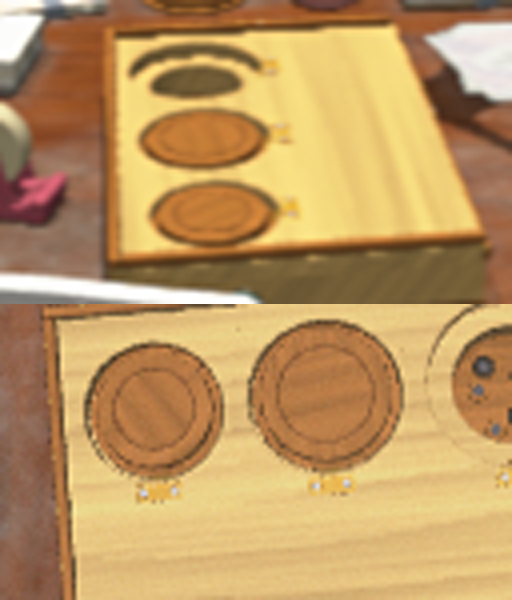

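Both lids sit flush in their openings, the small one at (155,410) and the middle one at (325,395) in the top crop. The large bin is open and the arm is clear, so I'm handing in.

```bash
python3 -c "
from rig import manip
print(manip.sign_off())"
```

```text
the job is handed in; nothing more can be done
None
```

The small and middle bins are covered with their own lids, pressed home past their catches and flush in the final view; the large bin was left open, the other items were not touched, and the job was handed in at about 33 s.

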